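Screw the cap onto a steel jar by feeling for the start of its thread

ROBOT

A 6-joint arm with a two-finger parallel gripper is mounted at the origin on a cart in front of the work surface, level with it; the furniture and walls round the work are solid. World frame = base frame: x ahead of the robot, y to its left, z up, the work surface at z = 0. Lengths are in m, angles in rad, forces in N, time in s.
With the tool pointing down it reaches from about 0.275 to 0.775 m from the base axis. Payload 14.6 kg.
Tool frame: the origin (TCP) lies at the very end of the fingers, on their centre line; the grasp point (between the pads) lies manip.grip_point_offset behind it (manip.grip_point_offset is the distance from the TCP to the grasp point, in m); z points along the fingers, y is the direction in which the jaws open and shut (so a half turn about z gives the same grasp; the last joint's range is limited). The gripper opens to 85 mm and grips with 20 to 120 N. Pads are 22 mm wide; open, the fingers measure 114 mm over their backs; the gripper's body (76 mm by 85 mm) begins 54 mm behind the grasp point. The pads swing forward as they close: fully open they stand 13 mm farther back than shut.
Start: joints at [1.074, 0.263, -0.048, 1.259, 0, 1.415], TCP at [0.176, 0.495, 0.231] pointing down, gripper open.
Joint ranges: [-2.65, 2.65], [-0.89, 1.7], [-1.18, 1.37], [-2.13, 2.11], [-1.35, 1.29], [-3.14, 3.14]. Speed limits (rad/s): [1.89, 1.89, 2.57, 2.79, 3.14, 3.14].

INTERFACE

Orientations are given as a unit quaternion [x, y, z, w].
In Python, from workcell import manip, read_camera, camera_info, cut_out, place_of gives the robot as it stands.
- The arm moves only by the tool send_rows, never from a script. Its argument "moves" is a list of rows, each a list of 7 numbers: the turn, a rotation vector about the tool's x, y, z in degrees, then the shift along the tool's x, y, z in m, then the finger opening in m, from 0 to 0.0854. A call has exactly 5 rows; each row shifts and turns the commanded pose from where the row before left it, along the tool's axes as they then stand; what a row does not reach is not made up. A row lasts 1/12 s, in which the tool goes at most 41.7 mm and 7.16 degrees, less where a joint would pass 70% of its speed; a pose out of reach is approached as far as the arm can. A call with a gripper value outside its range is refused whole. The fingers move at their own pace and stop on an object; "newtons" is the grip in N (left out, the last holds). Time passes only in rows, so rows that do not move let the fingers close, or fill a call up. It gives the time, the measured TCP pose, the force and the opening at its end, in the units of the state.
- manip.sense(): the state, without advancing time (a new reading comes with each control period).
- read_camera(name): name is "scene" or "side" or "wrist"; returns the picture (400x640x3 uint8, red, green, blue); there is no depth.
- camera_info(name): a dict with "K" (3x3 intrinsics, pixels), "R" (3x3) and "t" (3): a world point X has camera coordinates R X + t; the wrist camera has in their place "T_tool_cam" (4x4, takes a point from camera to tool coordinates, whose origin is the TCP and whose axes are the flange's). Camera axes: x right, y down, z forward; pixel columns grow to the right and rows downward; lengths in m; the calibration is good to about 2 mm. A picture is of the moment at which its call begins: read the wrist's pose just before it. camera_info takes no time and is no camera call.
- manip.close_job(): hands the job in, once; it reports no verdict.
Trained networks look in the newest picture that a camera, given by its name, has taken for a name from the list of things; names that differ only in an ending like _2 or _b are one class to them, and where a whole thing is asked for, a point or a joint stands for the part that bears it (a point fixed in the world has none). Each returns a list of dicts, best first, with "p" (0 to 1); they miss things now and then, are a little off and sometimes report something else, mostly with a low value. They report only what shows in the picture. A call takes as long as a camera call. They do not tell look-alikes from the thing itself.
- cut_out(camera, name): "pixels" (400x640 bool, what is visible of it) and "pixel" ([column, row] in pixels, amid what is visible of it).
- place_of(camera, name): "pixel" ([column, row] in pixels: a listed point, or the origin of a listed thing).
The state is a dict: "time_s": time; "joints": joint angles; "joint_vel": joint speeds; "joint_efforts": joint torques, N m; "eef_pos": TCP position; "tool_rot": TCP orientation; "contact_force": force on the tool from outside, world axes, zero at the start; "ft_torque": the same for the moment, N m; "finger_gap": finger opening in m.
Only numpy, scipy, OpenCV 4.12 (cv2) and the standard library are available. Lean on these libraries where they do the work, as an engineer would, in place of code of your own. Each camera call takes 0.05 s, during which the arm holds its last target.

TASK

Close the steel jar on the bench with its loose screw cap: set the cap upright on the jar's neck and turn it backward (anticlockwise seen from above) until it drops down to the start of the thread. Then turn it forward (clockwise) until it is fully home, let go, and leave the other things on the bench where they are.

Things in the scene. Friction and masses are not known exactly. Their poses are not given: they have to be found in the camera images.
- jar_mouth (a point): Centre of the mouth (rim plane) of the steel jar, z up, 92 mm above the bench. The jar is fixed upright: round foot 116 mm wide, 10 mm high; body 90 mm wide up to 61 mm; neck 47 mm wide, tapering to 41 mm at the rim. Round the neck is a coarse right-hand thread 60 mm wide with four equal starts 90 degrees apart; which way it is turned is unknown (x and y here say nothing of it).
- jar_rib (a point): Point on the jar's axis 82 mm above the bench, at the top of the thread. Each quarter of the thread is a rib of 56 degrees sinking 5 mm clockwise, a stop post of 6 degrees at its low end, then an open slot of 28 degrees. A cap put on mostly rests on ribs or posts, lower edge 77 to 82 mm above the bench (now and then it falls straight into the slots). Turned forward on the ribs it jams against the posts.
- jar_start (a point): Point on the jar's axis 72 mm above the bench, where the cap's lower edge lies at the thread start. Turned backward up to 80 degrees the cap climbs the ribs (5 mm in 56 degrees; it may first step down off the posts on to them), then drops here into the slots, where the posts stop any farther backward turn.
- jar_home (a point): Point on the jar's axis 68 mm above the bench, where the cap's lower edge lies when fully home: turned forward from the start, the cap sinks under the ribs and after about 75 degrees meets the posts. About 2 mm of up-and-down play in the thread. It stays where it is left.
- cap_grip (a point): Centre of the grip of the loose screw cap, z up along its axis. The grip is a black round boss 40 mm wide, 28 mm high, from 14 mm below to 14 mm above this point, on top of the round steel cap, 70 mm wide, 30 mm high. The cap's lower edge is 44 mm below this point. About 200 g; it starts upright on the bench, lower edge at z = 0.
- cap: The same cap: origin at the centre of its lower edge, z up along its axis. Inside the lower edge are four lugs 90 degrees apart, on the x and y axes of this frame, 10 degrees wide and 4 mm high; bore between the lugs 50 mm, inside the skirt 64 mm, inside depth 26 mm.
- petri_dish_mid (a point): Bystander: low clear glass dish, 60 mm wide, 14 mm high, loose; its centre.
- marker_mid (a point): Bystander: white marker pen with a black cap, lying, about 130 mm long, 17 mm thick, loose; its centre.
- tape_mid (a point): Bystander: roll of tan tape lying flat, 86 mm wide, 19 mm high, loose; its centre.
- stopper_mid (a point): Bystander: conical brown stopper, 31 mm wide, 28 mm high, loose; its centre.
Things that resemble listed ones, but are neither listed nor needed, are in the scene too. Leave any purple or yellow look-alike of the cap alone.

How it is judged:
By the outcome, as a careful person would: the job done as asked, in the order asked, and still so for the second after the job is handed in, with the robot touching nothing.
It also fails if it takes over 56 s, if anything falls off the work surface, if the arm or the gripper's body presses on something with over 40 N, if the wrist force passes 120 N, or if a joint passes its speed limit or range.

## Working session

There is one attempt and no reset: what is moved stays moved. The work goes in short steps, Python scripts to look and compute and a tool call to move; the robot and the scene stay as the last step left them, time stands still between calls to the robot, and variables do not carry over. Pictures are saved under pics/ and viewed, and the job is handed in when it is done.

Besides the shell and the picture viewer there is one more tool, called after "Emit:" by a JSON object that holds its "fn" and its "kwargs", one argument or row to a line. send_rows: Moves the arm, as the interface text tells. Its arguments: {"type":"object","properties":{"moves":{"type":"array","items":{"type":"array","items":{"type":"number"}}},"newtons":{"type":"number"}},"required":["moves"]}

```bash
ls; mkdir -p pics
python3 - <<'E'
from workcell import manip, read_camera, camera_info, cut_out, place_of
import cv2,json
s=manip.sense();print(s, manip.grip_point_offset)
for c in ["scene","side","wrist"]:
    im=read_camera(c);cv2.imwrite(f"pics/a_{c}.png",im[:,:,::-1])
    for n in ["jar_mouth","cap_grip"]:
        print(c,n,[(d["p"],d["pixel"]) for d in place_of(c,n)])
    print(camera_info(c))
E
```

```text
pics
{'time_s': 0.0, 'joints': array([ 1.07371624e+00,  2.63536151e-01, -4.89190617e-02,  1.25942205e+00,
        7.43624776e-08,  1.41551634e+00]), 'joint_vel': array([ 0.00055691,  0.00229294,  0.0010895 , -0.00186342, -0.00126981,
       -0.00049058]), 'joint_efforts': array([-1.97518959e-03, -6.37616801e+01,  3.84579349e+01,  1.33649062e-02,
       -3.30217681e-04, -5.19669948e-05]), 'eef_pos': array([0.17583379, 0.49438758, 0.23082481]), 'tool_rot': array([ 1.70069330e-01,  9.85431952e-01, -5.11960944e-04, -1.73216332e-04]), 'contact_force': array([ 0.54212033,  0.17019898, -0.13266797]), 'ft_torque': array([ 0.05585376,  0.05078724, -0.05518028]), 'finger_gap': 0.0857542847161237} 0.0187
scene jar_mouth [(0.74, [217.2, 179.2])]
scene cap_grip [(0.95, [411.0, 283.9]), (0.86, [428.6, 236.7]), (0.84, [361.4, 237.5])]
{'K': array([[415.98906397,   0.        , 323.33502923],
       [  0.        , 415.98906397, 207.8775045 ],
       [  0.        ,   0.        ,   1.        ]]), 'R': array([[ 0.47919579, -0.87759645, -0.01399523],
       [-0.66276471, -0.35134509, -0.6612863 ],
      
[... 444 characters left out ...]
   [-0.19535991, -0.39253714, -0.89874863],
       [ 0.38975948,  0.80985423, -0.4384332 ]]), 't': array([-0.46266012,  0.16734783,  0.68701331])}
wrist jar_mouth []
wrist cap_grip []
{'K': array([[341.29628403,   0.        , 316.8219976 ],
       [  0.        , 341.29628403, 205.40888948],
       [  0.        ,   0.        ,   1.        ]]), 'T_tool_cam': array([[-1.06805592e-03, -9.51345187e-01, -3.08125291e-01,
         7.99375086e-02],
       [ 9.99999399e-01, -1.09181869e-03, -9.52820898e-05,
        -2.63697600e-04],
       [-2.45770796e-04, -3.08125208e-01,  9.51345781e-01,
        -1.41580809e-01],
       [ 0.00000000e+00,  0.00000000e+00,  0.00000000e+00,
         1.00000000e+00]])}
```

View pics/a_scene.png

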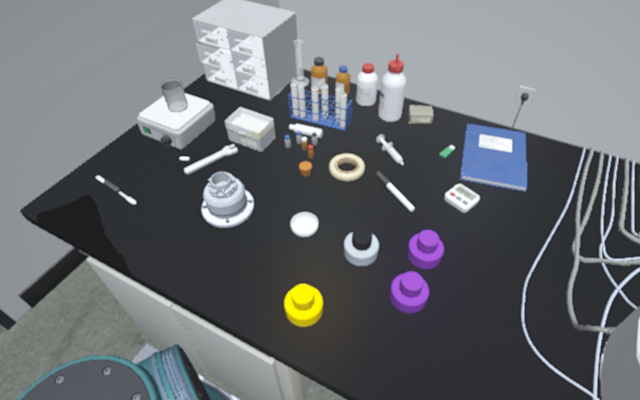

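View pics/a_side.png

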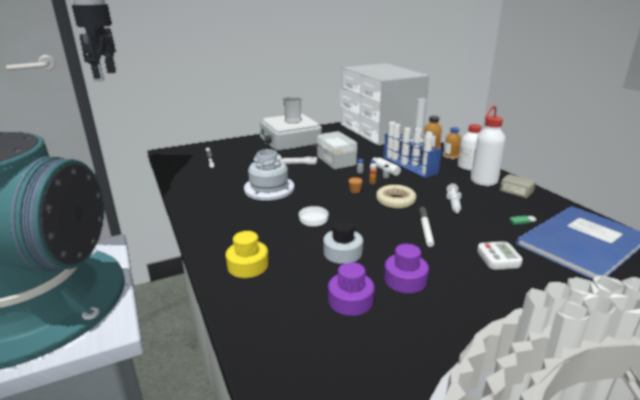

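View pics/a_wrist.png

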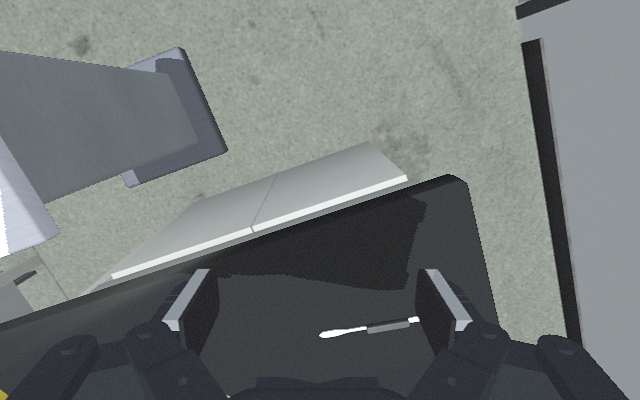

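The black-gripped steel cap is at scene (361,237) and side (344,230); the jar is at scene (217,179) and side (266,155). The purple and yellow caps are look-alikes. I'll turn these pixels into positions.

```bash
cat > h.py <<'E'
from workcell import manip, read_camera, camera_info, cut_out, place_of
import numpy as np, cv2
from scipy.spatial.transform import Rotation as Ro
def cam(c,s=None):
    i=camera_info(c)
    if c!="wrist": return i["K"],i["R"],i["t"]
    s=s or manip.sense(); T=np.eye(4);T[:3,:3]=Ro.from_quat(s["tool_rot"]).as_matrix();T[:3,3]=s["eef_pos"]
    M=np.linalg.inv(T@i["T_tool_cam"]);return i["K"],M[:3,:3],M[:3,3]
def onz(c,px,z,C=None):
    K,R,t=C or cam(c); d=R.T@np.linalg.solve(K,[*px,1]); o=-R.T@t
    return o+d*(z-o[2])/d[2]
def proj(c,X,C=None):
    K,R,t=C or cam(c); p=K@(R@np.asarray(X)+t);return p[:2]/p[2]
E
python3 - <<'E'
from h import *
for c,z,p in [("scene",.044,(361.4,237.5)),("side",.044,(344.5,230.3)),("scene",.092,(217.2,179.2))]: print(c,z,onz(c,p,z))
for n in ["jar_mouth","jar_rib","jar_start","jar_home","petri_dish_mid","tape_mid","marker_mid","stopper_mid"]:
    z={"jar_mouth":.092,"jar_rib":.082,"jar_start":.072,"jar_home":.068}.get(n,.01)
    for c in ["scene","side"]:
        print(n,c,[(d["p"],np.round(onz(c,d["pixel"],z),4)) for d in place_of(c,n)])
for n in ["cap"]:
    for c in ["scene","side"]:
        print(n,c,[(d["p"],d["pixel"],np.round(onz(c,d["pixel"],0),4)) for d in place_of(c,n)])
for c in ["scene","side"]:
    im=read_camera(c)
    for k,(x,y) in {"cap":(361,240),"jar":(217,195)}.items() if c=="scene" else {"cap":(344,240),"jar":(268,175)}.items():
        w=im[y-50:y+50,x-50:x+50]; cv2.imwrite(f"pics/b_{c}_{k}.png",cv2.resize(w,(500,500),interpolation=cv2.INTER_CUBIC)[:,:,::-1])
E
cd pics; python3 -c "
import cv2,numpy as np
a=[cv2.resize(cv2.imread(f'b_{c}_{k}.png'),(300,300)) for c in('scene','side') for k in('cap','jar')]
cv2.imwrite('b_all.png',np.vstack([np.hstack(a[:2]),np.hstack(a[2:])]))"
```

```text
scene 0.044 [ 0.50765215 -0.09172627  0.044     ]
side 0.044 [ 0.51025525 -0.09327284  0.044     ]
scene 0.092 [0.47031265 0.23041493 0.092     ]
jar_mouth scene [(0.74, array([0.4703, 0.2304, 0.092 ]))]
jar_mouth side []
jar_rib scene [(0.74, array([0.4744, 0.2204, 0.082 ]))]
jar_rib side [(0.77, array([0.4771, 0.2181, 0.082 ]))]
jar_start scene [(0.69, array([0.4739, 0.22  , 0.072 ]))]
jar_start side [(0.83, array([0.4846, 0.2491, 0.072 ]))]
jar_home scene [(0.76, array([0.4807, 0.2311, 0.068 ]))]
jar_home side [(0.97, array([0.4895, 0.2334, 0.068 ]))]
petri_dish_mid scene [(0.56, array([0.5105, 0.0435, 0.01  ]))]
petri_dish_mid side []
tape_mid scene [(0.8, array([0.7063, 0.0354, 0.01  ]))]
tape_mid side [(0.96, array([0.7048, 0.0442, 0.01  ])), (0.3, array([0.5247, 0.3662, 0.01  ]))]
marker_mid scene [(0.54, array([ 0.6911, -0.0907,  0.01  ]))]
marker_mid side []
stopper_mid scene [(0.62, array([0.6645, 0.1314, 0.01  ]))]
stopper_mid side [(0.44, array([0.6522, 0.129 , 0.01  ]))]
cap scene [(0.97, [304.7, 309.1], array([ 0.3367, -0.0576,  0.    ])), (0.96, [422.4, 252.7], array([ 0.5627, -0.2076,  0.    ])), (0.76, [361.1, 250.4], array([ 0.5083, -0.0934,  0.    ])), (0.7, [410.3, 296.2], array([ 0.4556, -0.2218,  0.    ]))]
cap side [(0.79, [350.1, 301.7], array([ 0.4514, -0.2225,  0.    ])), (0.75, [405.5, 278.8], array([ 0.5623, -0.2124,  0.    ])), (0.69, [343.8, 226.2], array([ 0.5524, -0.0133,  0.    ])), (0.58, [343.0, 251.2], array([ 0.508 , -0.0931,  0.    ]))]
```

View pics/b_all.png

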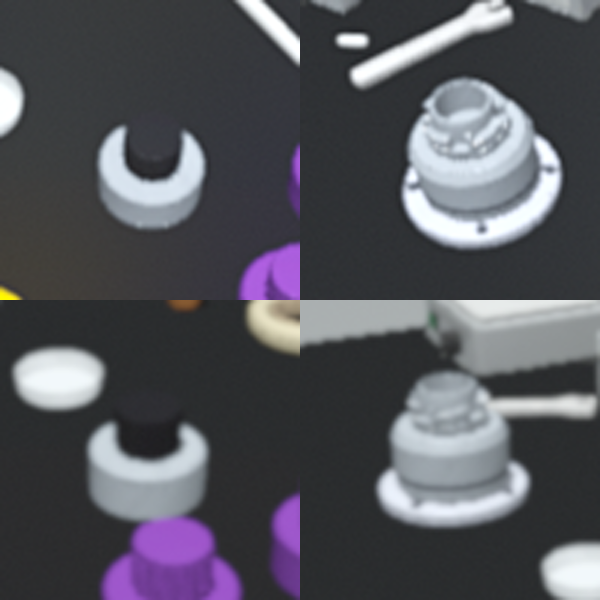

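Emit:
{"fn": "send_rows", "kwargs": {
  "moves": [
    [0, 0, 0, -0.034, -0.014, 0.001, 0.085],
    [0, 0, 0, -0.034, -0.014, 0.001, 0.085],
    [0, 0, 0, -0.034, -0.014, 0.001, 0.085],
    [0, 0, 0, -0.034, -0.014, 0.001, 0.085],
    [0, 0, 0, -0.034, -0.014, 0.001, 0.085]
  ]
}}

```text
time_s: 1.87
eef_pos: [0.3136, 0.3704, 0.2264]
tool_rot: [0.17, 0.985, 0.0, 0.0]
contact_force: [0.3, 1.5, 0.4]
finger_gap: 0.0851
```

Emit:
{"fn": "send_rows", "kwargs": {
  "moves": [
    [0, 0, 0, -0.034, -0.014, 0.001, 0.085],
    [0, 0, 0, -0.034, -0.014, 0.001, 0.085],
    [0, 0, 0, -0.034, -0.014, 0.001, 0.085],
    [0, 0, 0, -0.034, -0.014, 0.001, 0.085],
    [0, 0, 0, -0.034, -0.014, 0.001, 0.085]
  ]
}}

```text
time_s: 2.28
eef_pos: [0.4505, 0.2472, 0.2214]
tool_rot: [0.17, 0.985, 0.0, 0.0]
contact_force: [0.8, 1.1, 0.5]
finger_gap: 0.0849
```

Emit:
{"fn": "send_rows", "kwargs": {
  "moves": [
    [0, 0, 0, -0.034, -0.014, 0.001, 0.085],
    [0, 0, 0, 0, 0, 0, 0.085],
    [0, 0, 0, 0, 0, 0, 0.085],
    [0, 0, 0, 0, 0, 0, 0.085],
    [0, 0, 0, 0, 0, 0, 0.085]
  ]
}}

```text
time_s: 2.7
eef_pos: [0.4761, 0.2248, 0.2204]
tool_rot: [0.17, 0.986, 0.0, -0.0]
contact_force: [0.4, 0.3, 0.7]
finger_gap: 0.0854
```

Run:
```python
from h import *
s=manip.sense();print(s["time_s"],s["eef_pos"],s["joints"],s["contact_force"])
im=read_camera("wrist");cv2.imwrite("pics/c.png",im[:,:,::-1])
for n,z in [("jar_mouth",.092),("jar_rib",.082),("jar_home",.068)]:
    print(n,[(d["p"],d["pixel"],np.round(onz("wrist",d["pixel"],z),4)) for d in place_of("wrist",n)])
```

```text
2.7 [0.47605888 0.22475533 0.22040857] [ 2.86183686e-01  2.69120491e-01 -6.94236658e-02  1.23230278e+00
  9.08615767e-05  6.27071199e-01] [0.42814351 0.32971547 0.71974249]
jar_mouth []
jar_rib []
jar_home []
```

View pics/c.png

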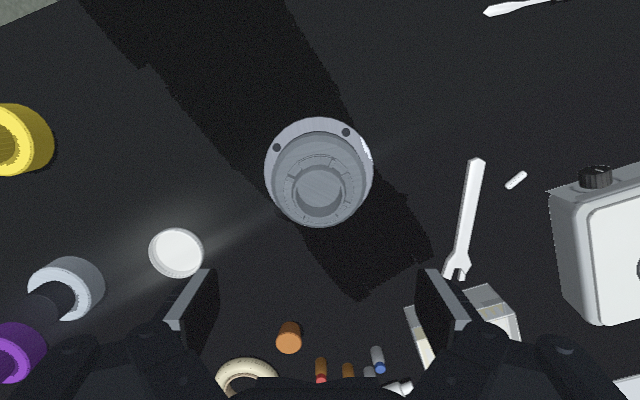

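The jar shows from above: mouth around (319,190), foot ellipse centred near (319,171). I'll zoom in for precise measurement.

Run:
```python
from h import *
C=cam("wrist"); im=cv2.imread("pics/c.png")
for z,p in [(.092,(319,189)),(.01,(318.7,170.5))]: print(z,onz("wrist",p,z,C))
X0=np.array([.476,.2225])
S=6;o=(255,105);w=im[105:240,255:385];b=cv2.resize(w,None,fx=S,fy=S,interpolation=cv2.INTER_CUBIC)
cv2.imwrite("pics/d0.png",b[:600])
def fit(X0):
    for z,r,col in [(.010,.058,(0,0,255)),(.061,.045,(0,255,0)),(.092,.0205,(255,0,0))]:
        P=[proj("wrist",[X0[0]+r*np.cos(a),X0[1]+r*np.sin(a),z],C) for a in np.linspace(0,6.29,60)]
        P=((np.array(P)+.5-o)*S).astype(int);cv2.polylines(b,[P],True,col,1)
X0=onz("wrist",(319,189),.092,C);print(X0);fit(X0)
cv2.imwrite("pics/d.png",cv2.resize(b,None,fx=.74,fy=.74))
```

```text
0.092 [0.47052292 0.22845082 0.092     ]
0.01 [0.47265872 0.22792406 0.01      ]
[0.47052292 0.22845082 0.092     ]
```

View pics/d.png

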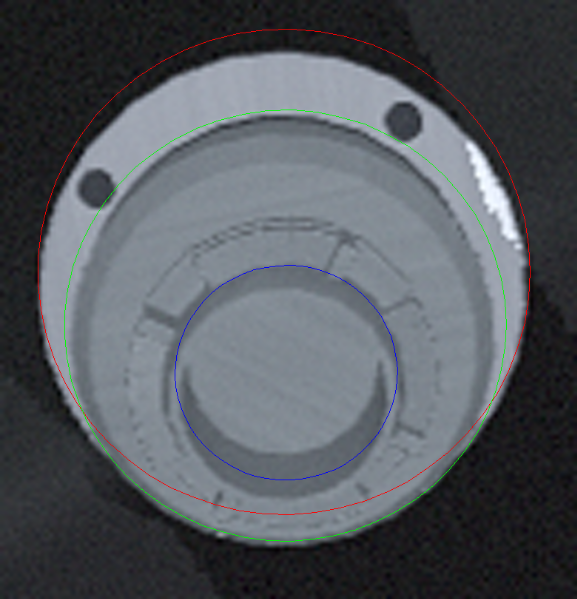

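View pics/d0.png

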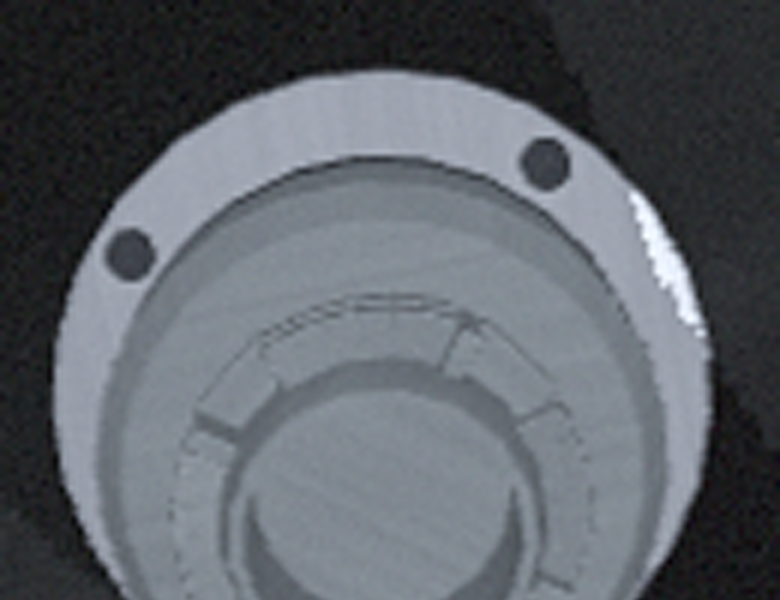

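```bash
cat > ov.py <<'E'
from h import *
def ov(img,c,C,X0,box,S,circ,out):
    x0,y0,x1,y1=box;b=cv2.resize(img[y0:y1,x0:x1],None,fx=S,fy=S,interpolation=cv2.INTER_CUBIC)
    for (z,r),col in zip(circ,[(0,0,255),(0,255,0),(255,0,0),(0,255,255)]):
        P=np.array([proj(c,[X0[0]+r*np.cos(a),X0[1]+r*np.sin(a),z],C) for a in np.linspace(0,6.29,60)])
        cv2.polylines(b,[((P+.5-[x0,y0])*S).astype(int)],True,col,1)
    cv2.imwrite(out,b); return b
E
python3 - <<'E'
from ov import *
import scipy.optimize as so
# wrist pose at pic time is current (arm still)
C=cam("wrist"); print(manip.sense()["time_s"])
print(onz("wrist",(319,193.8),.092,C),onz("scene",(221.7,178.5),.092),onz("side",(267,154.3),.092))
# foot top edge points: extract strong edge at upper half
im=cv2.imread("pics/c.png");g=cv2.GaussianBlur(cv2.cvtColor(im,cv2.COLOR_BGR2GRAY),(3,3),0)
ctr=np.array([319,172]);pts=[]
for a in np.radians(np.arange(185,356,3)):
    if 318<np.degrees(a): continue
    d=np.array([np.cos(a),np.sin(a)]);rr=np.arange(42,68,.25)
    v=np.array([cv2.getRectSubPix(g,(1,1),tuple(map(float,ctr+r*d)))[0,0] for r in rr]).astype(float)
    i=np.argmin(np.gradient(np.convolve(v,np.ones(5)/5,'same'))[4:-4])+4;pts.append(ctr+rr[i]*d)
pts=np.array(pts)
def res(p):
    W=np.array([onz("wrist",q,.010,C)[:2] for q in pts]);return np.hypot(*(W-p[:2]).T)-.058
f=so.least_squares(res,[.475,.226],loss="soft_l1",f_scale=.001);print(f.x,np.std(f.fun),np.mean(f.fun))
X=f.x;circ=[(.01,.058),(.0,.058),(.092,.0205),(.068,.0235)]
a=ov(im,"wrist",C,X,(255,105,385,240),3,circ,"pics/e0.png")
for c,box in [("scene",(190,155,270,235)),("side",(230,135,310,215))]:
    ov(cv2.imread(f"pics/a_{c}.png"),c,cam(c),X,box,5,circ,f"pics/e_{c}.png")
b=[cv2.resize(cv2.imread(p),(390,390)) for p in("pics/e_scene.png","pics/e_side.png")]
cv2.imwrite("pics/e.png",np.hstack(b)); cv2.imwrite("pics/e1.png",ov(im,"wrist",C,X,(255,105,385,240),4,circ,"pics/e1.png"))
E
```

```text
2.9
[0.47437655 0.22708923 0.092     ] [0.47647815 0.22325073 0.092     ] [0.47329261 0.21152261 0.092     ]
[0.4754505  0.22652587] 0.0002002995690841361 -3.277439625427129e-05
```

View pics/e.png

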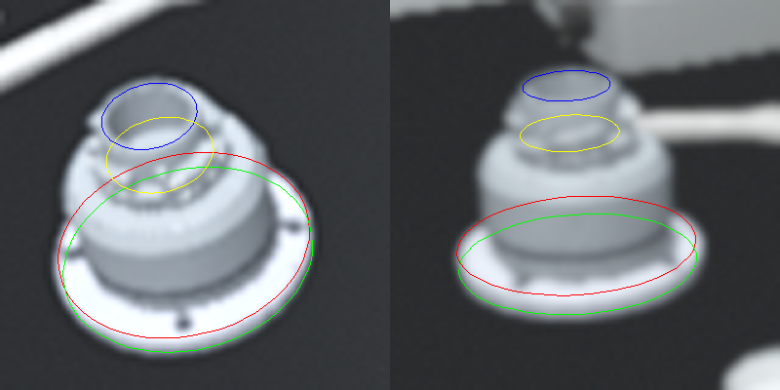

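View pics/e1.png

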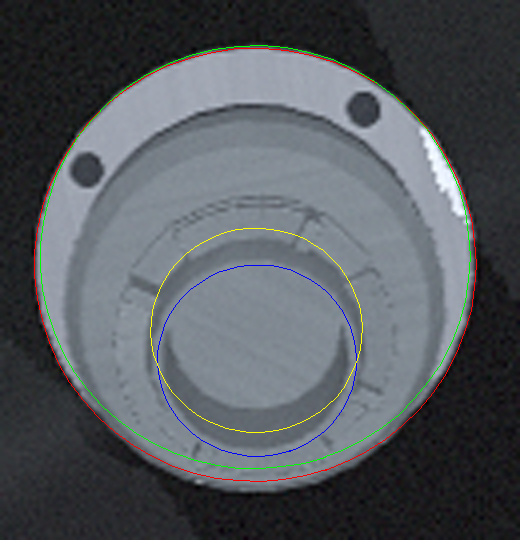

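The foot fit has a 0.2 mm residual and agrees with the scene camera within about 2 mm, which puts the jar near (0.475, 0.2265). Next I'll hover over the cap the same way.

Emit:
{"fn": "send_rows", "kwargs": {
  "moves": [
    [0, 0, 0, -0.0171, -0.0361, 0.004, 0.085],
    [0, 0, 0, -0.0171, -0.0361, 0.004, 0.085],
    [0, 0, 0, -0.0171, -0.0361, 0.004, 0.085],
    [0, 0, 0, -0.0171, -0.0361, 0.004, 0.085],
    [0, 0, 0, -0.0171, -0.0361, 0.004, 0.085]
  ]
}}

```text
time_s: 3.32
eef_pos: [0.4964, 0.0242, 0.2004]
tool_rot: [0.169, 0.986, 0.0, 0.0]
contact_force: [1.1, 0.4, 0.2]
finger_gap: 0.0851
```

Emit:
{"fn": "send_rows", "kwargs": {
  "moves": [
    [0, 0, 0, -0.0171, -0.0361, 0.005, 0.085],
    [0, 0, 0, -0.0171, -0.0361, 0.005, 0.085],
    [0, 0, 0, -0.0171, -0.0361, 0.005, 0.085],
    [0, 0, 0, 0, 0, 0, 0.085],
    [0, 0, 0, 0, 0, 0, 0.085]
  ]
}}

```text
time_s: 3.73
eef_pos: [0.5087, -0.0951, 0.1849]
tool_rot: [0.171, 0.985, 0.0, -0.0]
contact_force: [-0.4, 0.8, -0.1]
finger_gap: 0.0853
```

Run:
```python
from ov import *
s=manip.sense();print(s["time_s"],s["eef_pos"],s["joints"],s["contact_force"])
C=cam("wrist",s);im=read_camera("wrist")[:,:,::-1].copy();cv2.imwrite("pics/f.png",im)
for n,z in [("cap_grip",.044),("cap",.0)]:
    print(n,[(d["p"],d["pixel"],np.round(onz("wrist",d["pixel"],z,C),4)) for d in place_of("wrist",n)])
np.savez("f.npz",K=C[0],R=C[1],t=C[2])
ov(im,"wrist",C,(.508,-.093),(255,105,385,255),4,[(.03,.035),(0.,.035),(.058,.020),(.03,.02)],"pics/f1.png")
```

```text
3.7333 [ 0.50866626 -0.09513676  0.18494001] [-3.42465107e-01  2.69564464e-01 -1.66959091e-01  1.13486668e+00
  1.08826194e-05  2.06873688e-03] [-0.35386065  0.75625925 -0.13054778]
cap_grip [(0.73, [160.9, 181.4], array([ 0.4542, -0.2168,  0.044 ])), (0.58, [312.8, 187.4], array([ 0.503, -0.097,  0.044])), (0.55, [216.4, 281.4], array([ 0.5579, -0.2132,  0.044 ]))]
cap [(0.67, [318.2, 173.2], array([ 0.5021, -0.0916,  0.    ])), (0.67, [231.8, 258.7], array([ 0.5581, -0.2089,  0.    ])), (0.64, [179.0, 170.5], array([ 0.4537, -0.2182,  0.    ]))]
```

View pics/f.png

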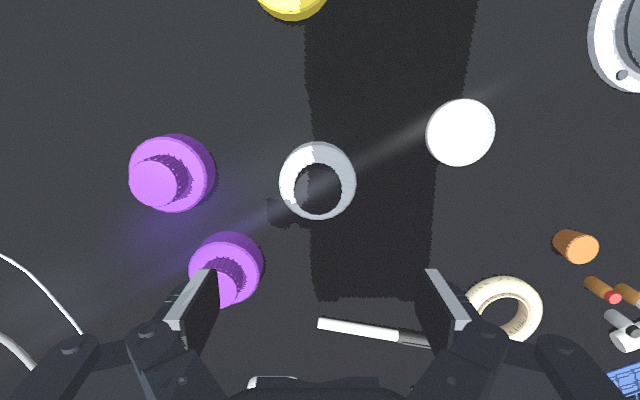

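View pics/f1.png

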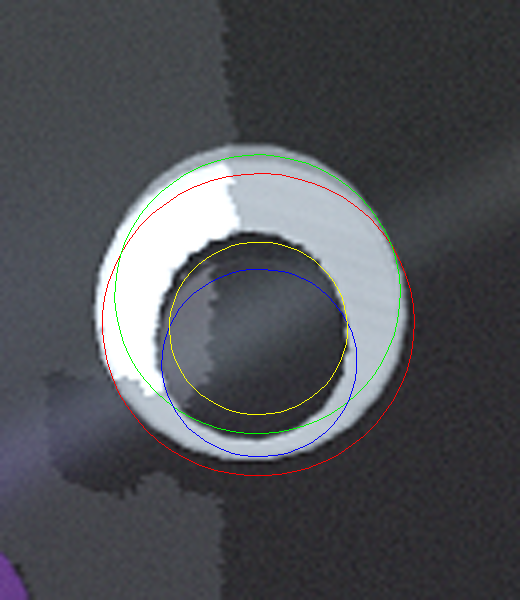

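```bash
cat > fit.py <<'E'
from h import *
import scipy.optimize as so
def edge(g,ctr,angs,r0,r1,sign):
    pts=[]
    for a in np.radians(angs):
        d=np.array([np.cos(a),np.sin(a)]);rr=np.arange(r0,r1,.25)
        v=np.array([cv2.getRectSubPix(g,(1,1),tuple(map(float,ctr+r*d)))[0,0] for r in rr]).astype(float)
        gr=np.gradient(np.convolve(v,np.ones(5)/5,'valid'))*sign
        pts.append(ctr+rr[np.argmax(gr)+2]*d)
    return np.array(pts)
def circ(pts,C,z,r,x0):
    W=np.array([onz("wrist",q,z,C)[:2] for q in pts])
    f=so.least_squares(lambda p:np.hypot(*(W-p).T)-r,x0,loss="soft_l1",f_scale=.0005)
    return f.x,np.median(np.abs(f.fun))
E
python3 - <<'E'
from fit import *
n=np.load("f.npz");C=(n["K"],n["R"],n["t"])
im=cv2.imread("pics/f.png");g=cv2.cvtColor(im,cv2.COLOR_BGR2GRAY)
p=edge(g,np.array([317.5,182]),range(-20,150,4),32,46,-1);print("top",circ(p,C,.03,.035,[.505,-.093]))
p=edge(g,np.array([318,192]),range(20,160,4),16,28,1);print("boss",circ(p,C,.058,.02,[.505,-.093]))
print(np.degrees(0))
im=cv2.imread("pics/c.png");w=cv2.resize(im[150:225,280:355],None,fx=8,fy=8,interpolation=cv2.INTER_CUBIC)
cv2.imwrite("pics/g.png",w)
E
```

```text
top (array([ 0.50369374, -0.09350508]), np.float64(0.00018843650451157157))
boss (array([ 0.50371702, -0.09341288]), np.float64(0.00014873391285747176))
0.0
```

View pics/g.png

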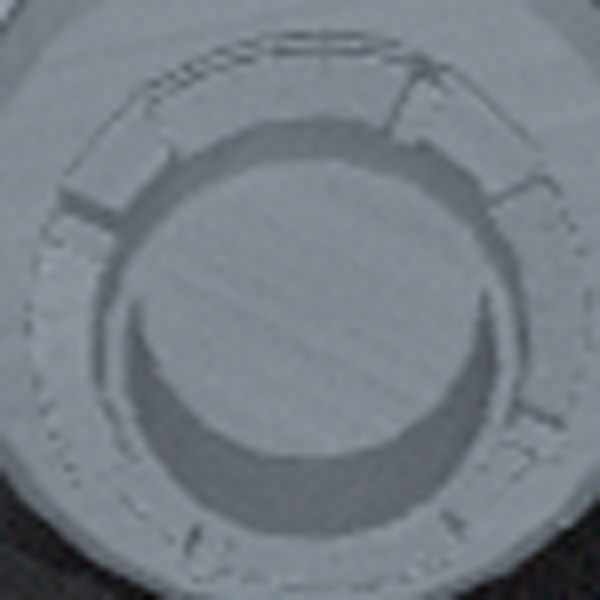

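Wrist estimates: cap (0.5037, −0.0934), jar mouth (0.4750, 0.2265). Both come from the same camera geometry, so its bias should cancel. Descending to grasp.

Emit:
{"fn": "send_rows", "kwargs": {
  "moves": [
    [0, 0, 0, 0.0014, 0.0002, 0.034, 0.085],
    [0, 0, 0, 0.0014, 0.0002, 0.034, 0.085],
    [0, 0, 0, 0.0014, 0.0003, 0.034, 0.085],
    [0, 0, 0, 0, 0, 0.034, 0.085],
    [0, 0, 0, 0, 0, 0.01, 0.085]
  ]
}}

```text
time_s: 4.3
eef_pos: [0.503, -0.0894, 0.0357]
tool_rot: [0.169, 0.986, 0.0, -0.002]
contact_force: [0.0, 0.5, 0.3]
finger_gap: 0.0854
```

Emit:
{"fn": "send_rows", "kwargs": {
  "moves": [
    [0, 0, 0, 0, 0, 0.006, 0.085],
    [0, 0, 0, 0, 0, 0, 0.06],
    [0, 0, 0, 0, 0, 0, 0.05],
    [0, 0, 0, 0, 0, 0, 0.04],
    [0, 0, 0, 0, 0, 0, 0.03]
  ],
  "newtons": 60
}}

```text
time_s: 4.72
eef_pos: [0.5059, -0.0918, 0.0345]
tool_rot: [0.17, 0.985, -0.0, 0.001]
contact_force: [-7.5, 5.6, 53.7]
finger_gap: 0.0387
```

Emit:
{"fn": "send_rows", "kwargs": {
  "moves": [
    [0, 0, 0, 0, 0, 0, 0.02],
    [0, 0, 0, 0, 0, 0, 0.02],
    [0, 0, 0, 0, 0, 0, 0.02],
    [0, 0, 0, 0, 0, 0, 0.02],
    [0, 0, 0, 0, 0, 0, 0.02]
  ],
  "newtons": 60
}}

```text
time_s: 5.13
eef_pos: [0.5059, -0.0918, 0.0348]
tool_rot: [0.17, 0.985, -0.0, 0.001]
contact_force: [-1.8, 3.0, 11.4]
finger_gap: 0.0384
```

Emit:
{"fn": "send_rows", "kwargs": {
  "moves": [
    [0, 0, 0, 0, 0, -0.01, 0.02],
    [0, 0, 0, 0, 0, -0.03, 0.02],
    [0, 0, 0, 0, 0, -0.035, 0.02],
    [0, 0, 0, 0, 0, -0.035, 0.02],
    [0, 0, 0, 0, 0, -0.035, 0.02]
  ]
}}

```text
time_s: 5.55
eef_pos: [0.5048, -0.0916, 0.1807]
tool_rot: [0.17, 0.985, -0.0, 0.0]
contact_force: [1.6, -0.3, -2.5]
finger_gap: 0.0381
```

Run:
```python
from h import *
s=manip.sense();print(s["time_s"],s["eef_pos"],s["tool_rot"],s["contact_force"],s["finger_gap"])
C=cam("wrist",s);im=read_camera("wrist")[:,:,::-1].copy();cv2.imwrite("pics/i.png",im)
np.savez("i.npz",K=C[0],R=C[1],t=C[2])
cv2.imwrite("pics/i2.png",read_camera("side")[:,:,::-1])
```

```text
5.55 [ 0.50475058 -0.09157488  0.18070926] [ 1.70092698e-01  9.85427984e-01 -5.33269631e-05  3.99408283e-04] [ 1.61992528 -0.26879006 -2.52445695] 0.03807758960792689
```

View pics/i.png

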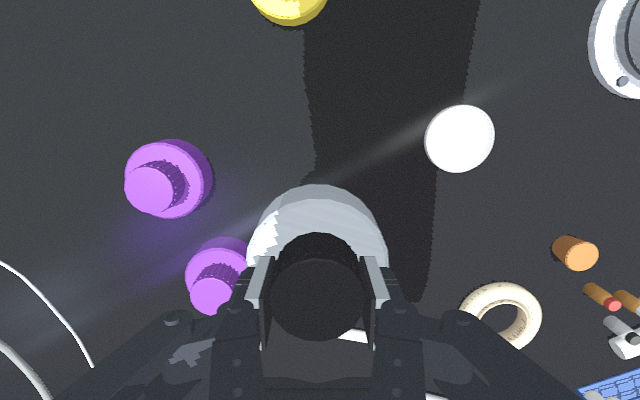

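View pics/i2.png

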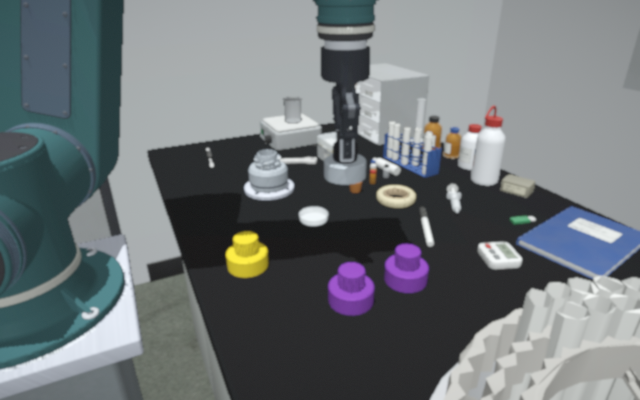

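The cap is held upright, with its upper arc at (318,185) and the boss at (317,288). Now I'll measure its offset in the tool frame.

Run:
```python
from fit import *
n=np.load("i.npz");C=(n["K"],n["R"],n["t"])
s=manip.sense();T=Ro.from_quat(s["tool_rot"]).as_matrix()
im=cv2.imread("pics/i.png");g=cv2.cvtColor(im,cv2.COLOR_BGR2GRAY)
print("tcp",s["eef_pos"])
zt=s["eef_pos"][2]-.0348
p=edge(g,np.array([317.5,262]),range(205,336,4),55,95,-1);
x0=s["eef_pos"][:2]
for z,r in((zt+.03,.035),(zt,.035)):
    x,e=circ(p,C,z,r,x0);print("rim",z-zt,x,e,T.T@(np.r_[x,z]-s["eef_pos"]))
for q in p[::3]: cv2.circle(im,tuple(np.int32(q)),1,(0,0,255),-1)
p2=edge(cv2.GaussianBlur(g,(3,3),0),np.array([317,288]),range(50,131,6),35,70,1)
for q in p2: cv2.circle(im,tuple(np.int32(q)),1,(0,255,0),-1)
x,e=circ(p2,C,zt+.058,.02,x0);print("boss",x,e,T.T@(np.r_[x,zt+.058]-s["eef_pos"]))
w=im[170:350,230:400];cv2.imwrite("pics/j.png",cv2.resize(w,None,fx=3,fy=3))
```

```text
tcp [ 0.50731457 -0.09243315  0.18381947]
rim 0.03 [ 0.49773418 -0.08932129] 0.0010224715892280592 [ 0.01011048 -0.00027953  0.00471249]
rim 0.0 [ 0.5041378  -0.09149918] 0.00021081096414551914 [ 0.0036077  -0.00018679  0.03477001]
boss [ 0.50008733 -0.09043411] 0.00015836826175588334 [ 0.00727776 -0.00053768 -0.02326401]
```

View pics/j.png

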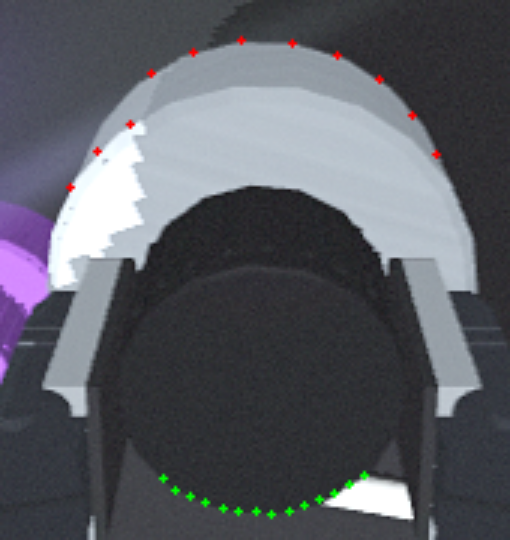

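```bash
cat > held.py <<'E'
from fit import *
import sys
def held(tag,dz=.0348):
    s=manip.sense();C=cam("wrist",s);im=read_camera("wrist")[:,:,::-1].copy();cv2.imwrite(f"pics/{tag}.png",im)
    T=Ro.from_quat(s["tool_rot"]).as_matrix();g=cv2.cvtColor(im,cv2.COLOR_BGR2GRAY);e0=s["eef_pos"]
    print(s["time_s"],"tcp",e0,"rotvec z-tilt",T[:,2],"F",s["contact_force"],s["ft_torque"],s["finger_gap"])
    zt=e0[2]-dz
    p=edge(g,np.array([317.5,262]),range(205,336,4),55,95,-1);x,e=circ(p,C,zt,.035,e0[:2]);print("edge",x,e,T.T@(np.r_[x,zt]-e0))
    p2=edge(cv2.GaussianBlur(g,(3,3),0),np.array([317,288]),range(50,131,6),35,70,1)
    x,e=circ(p2,C,zt+.058,.02,e0[:2]);print("boss",x,e,T.T@(np.r_[x,zt+.058]-e0))
    # overlay of nominal cap with x offsets
    b=cv2.resize(im[170:350,230:400],None,fx=3.3,fy=3.3)
    for xo,col in((0,(0,0,255)),(.003,(0,255,0))):
        for z,r in((-.058+dz,.02),(-.03+dz,.035),(dz,.035),(-.03+dz,.02)):
            P=np.array([proj("wrist",e0+T@[xo+r*np.cos(a),r*np.sin(a),z],C) for a in np.linspace(0,6.29,60)])
            cv2.polylines(b,[((P+.5-[230,170])*3.3).astype(int)],True,col,1)
    cv2.imwrite(f"pics/{tag}_o.png",b)
if __name__=="__main__": held(sys.argv[1])
E
python3 held.py k
```

```text
5.65 tcp [ 0.50731457 -0.09243315  0.18381947] rotvec z-tilt [ 0.0081886  -0.00285334 -0.9999624 ] F [ 0.93308772  0.09198092 -1.66883272] [ 0.00025379 -0.02964972 -0.00426742] 0.038062089285584376
edge [ 0.50751356 -0.09263285] 0.00015252805992052587 [ 4.73572680e-05 -1.23413673e-04  3.48008908e-02]
boss [ 0.50500503 -0.09210029] 0.00013040543553900427 [ 0.00208625 -0.00045919 -0.02321899]
```

View pics/k_o.png

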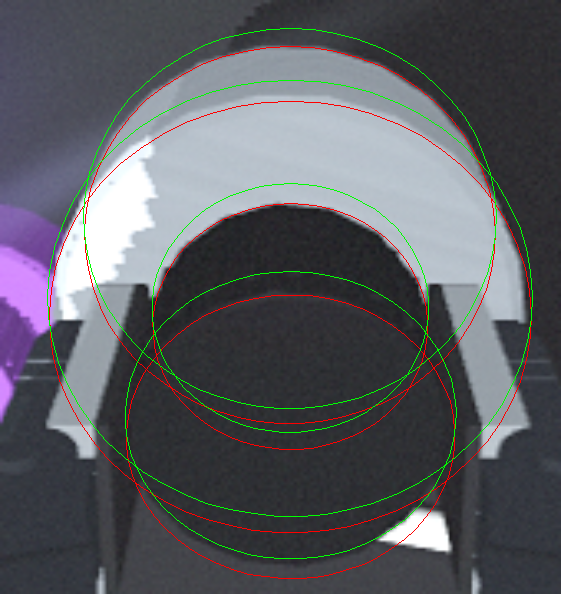

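The cap sits within about 1 mm of the tool axis, with at most 2° of apparent tilt. Carrying it over the jar.

Emit:
{"fn": "send_rows", "kwargs": {
  "moves": [
    [0, 0, 0, 0.01, 0.02, 0.001, 0.02],
    [0, 0, 0, 0.016, 0.034, 0.003, 0.02],
    [0, 0, 0, 0.016, 0.034, 0.003, 0.02],
    [0, 0, 0, 0.016, 0.034, 0.003, 0.02],
    [0, 0, 0, 0.016, 0.034, 0.003, 0.02]
  ]
}}

```text
time_s: 6.12
eef_pos: [0.4866, 0.0816, 0.1642]
tool_rot: [0.17, 0.985, -0.0, -0.001]
contact_force: [0.8, 0.4, -1.2]
finger_gap: 0.038
```

Emit:
{"fn": "send_rows", "kwargs": {
  "moves": [
    [0, 0, 0, 0.016, 0.034, 0.003, 0.02],
    [0, 0, 0, 0.016, 0.034, 0.003, 0.02],
    [0, 0, 0, 0.016, 0.034, 0.003, 0.02],
    [0, 0, 0, 0.01, 0.022, 0.002, 0.02],
    [0, 0, 0, 0.0042, 0.0094, 0, 0.02]
  ]
}}

```text
time_s: 6.53
eef_pos: [0.4724, 0.2293, 0.1528]
tool_rot: [0.169, 0.986, -0.0, -0.001]
contact_force: [-0.1, -0.4, -1.2]
finger_gap: 0.0381
```

Emit:
{"fn": "send_rows", "kwargs": {
  "moves": [
    [0, 0, 0, 0, 0, 0, 0.02],
    [0, 0, 0, 0, 0, 0, 0.02],
    [0, 0, 0, 0, 0, 0, 0.02],
    [0, 0, 0, 0, 0, 0, 0.02],
    [0, 0, 0, 0, 0, 0, 0.02]
  ]
}}

```text
time_s: 6.95
eef_pos: [0.474, 0.2256, 0.1543]
tool_rot: [0.171, 0.985, -0.0, 0.0]
contact_force: [0.5, -0.6, -0.4]
finger_gap: 0.038
```

```bash
python3 held.py l
python3 - <<'E'
from h import *
a=[read_camera(c)[:,:,::-1] for c in("scene","side")]
cv2.imwrite("pics/m.png",np.hstack([cv2.resize(a[0][130:240,160:280],(390,358)),cv2.resize(a[1][100:210,210:330],(390,358))]))
E
```

```text
6.95 tcp [0.473992   0.22560443 0.15431007] rotvec z-tilt [ 4.15375995e-05 -6.73349120e-05 -9.99999997e-01] F [ 0.50700039 -0.5530056  -0.42512485] [ 0.03095734 -0.00255424  0.03116503] 0.037977204651681674
edge [0.47735786 0.22254453] 0.0034049917497317103 [-0.00419735 -0.00174646  0.03480035]
boss [0.47182512 0.22600729] 9.729846367653033e-05 [ 0.00217459 -0.00035128 -0.02320012]
```

View pics/m.png

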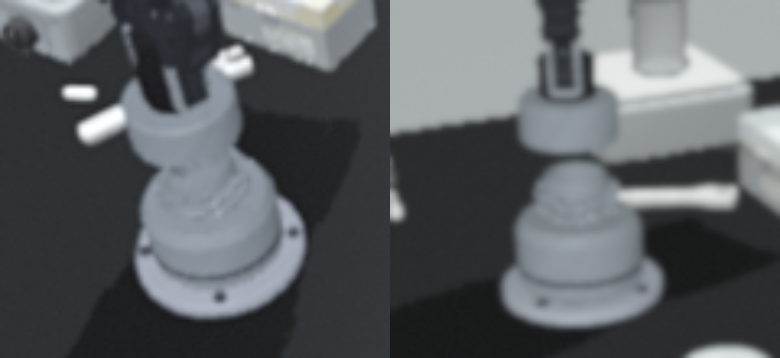

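View pics/l_o.png

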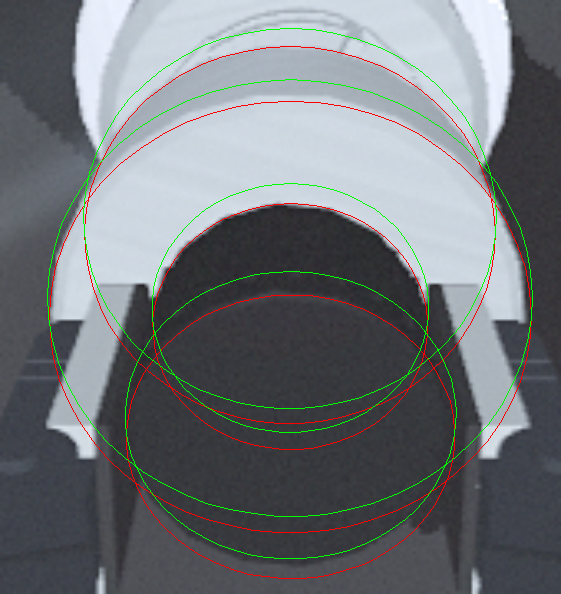

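In the side view the cap is centred at about column 568 against 580 for the jar. I'll check that against the calibration with overlays and edge fits.

Run:
```python
from ov import *
s=manip.sense();e=s["eef_pos"];zt=e[2]-.0348
print(s["time_s"],e)
im={c:read_camera(c)[:,:,::-1].copy() for c in("scene","side")}
for c,box in (("scene",(165,130,265,235)),("side",(220,110,320,215))):
    cv2.imwrite(f"pics/raw_{c}.png",im[c])
    a=ov(im[c],c,cam(c),e[:2],box,3.7,[(zt,.035),(zt+.03,.035)],"pics/n.png")
    C=cam(c);x0,y0=box[:2]
    for z,r,col in((.0,.058,(255,0,255)),(.01,.058,(255,255,0)),(.05,.045,(0,255,255))):
        P=np.array([proj(c,[.475+r*np.cos(t),.2265+r*np.sin(t),z],C) for t in np.linspace(0,6.29,60)])
        cv2.polylines(a,[((P+.5-[x0,y0])*3.7).astype(int)],True,col,1)
    cv2.imwrite(f"pics/n_{c}.png",a)
cv2.imwrite("pics/n.png",np.hstack([cv2.imread("pics/n_scene.png"),cv2.imread("pics/n_side.png")]))
```

```text
7.1 [0.47396291 0.22604752 0.15436758]
```

View pics/n.png

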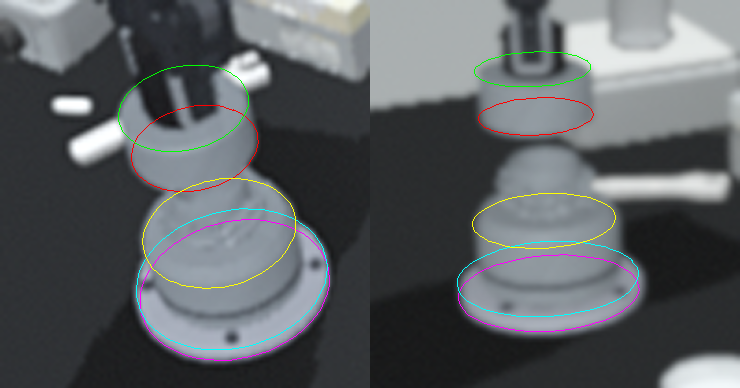

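Emit:
{"fn": "send_rows", "kwargs": {
  "moves": [
    [0, 0, 0, -0.0012, 0.0003, 0.008, 0.02],
    [0, 0, 0, -0.0011, 0.0002, 0.008, 0.02],
    [0, 0, 0, 0, 0, 0.006, 0.02],
    [0, 0, 0, 0, 0, 0.004, 0.02],
    [0, 0, 0, 0, 0, 0.002, 0.02]
  ]
}}

```text
time_s: 7.62
eef_pos: [0.4757, 0.2262, 0.1252]
tool_rot: [0.17, 0.985, -0.0, -0.001]
contact_force: [0.1, 1.1, -1.7]
finger_gap: 0.0383
```

Emit:
{"fn": "send_rows", "kwargs": {
  "moves": [
    [0, 0, 0, 0, 0, 0.002, 0.02],
    [0, 0, 0, 0, 0, 0.002, 0.02],
    [0, 0, 0, 0, 0, 0.001, 0.02],
    [0, 0, 0, 0, 0, 0, 0.02],
    [0, 0, 0, 0, 0, 0, 0.02]
  ]
}}

```text
time_s: 8.03
eef_pos: [0.4762, 0.2264, 0.1214]
tool_rot: [0.17, 0.985, 0.0, 0.0]
contact_force: [-0.8, -0.5, -1.2]
finger_gap: 0.0383
```

Emit:
{"fn": "send_rows", "kwargs": {
  "moves": [
    [0, 0, 0, 0, 0, 0.002, 0.02],
    [0, 0, 0, 0, 0, 0.001, 0.02],
    [0, 0, 0, 0, 0, 0.001, 0.02],
    [0, 0, 0, 0, 0, 0.001, 0.02],
    [0, 0, 0, 0, 0, 0, 0.02]
  ]
}}

```text
time_s: 8.45
eef_pos: [0.4762, 0.2263, 0.1164]
tool_rot: [0.17, 0.985, 0.0, 0.0]
contact_force: [-0.6, -0.1, 1.7]
finger_gap: 0.038
```

Emit:
{"fn": "send_rows", "kwargs": {
  "moves": [
    [0, 0, 0, 0, 0, 0.001, 0.02],
    [0, 0, 0, 0, 0, 0.001, 0.02],
    [0, 0, 0, 0, 0, 0.001, 0.02],
    [0, 0, 0, 0, 0, 0, 0.02],
    [0, 0, 0, 0, 0, 0, 0.02]
  ]
}}

```text
time_s: 8.87
eef_pos: [0.4759, 0.2264, 0.1133]
tool_rot: [0.17, 0.985, 0.0, -0.0]
contact_force: [-2.0, 0.1, 2.2]
finger_gap: 0.0382
```

Emit:
{"fn": "send_rows", "kwargs": {
  "moves": [
    [0, 0, 0, 0, 0, 0.001, 0.02],
    [0, 0, 0, 0, 0, 0.0005, 0.02],
    [0, 0, 0, 0, 0, 0.0005, 0.02],
    [0, 0, 0, 0, 0, 0, 0.02],
    [0, 0, 0, 0, 0, 0, 0.02]
  ]
}}

```text
time_s: 9.28
eef_pos: [0.476, 0.2264, 0.1119]
tool_rot: [0.17, 0.985, 0.0, 0.0]
contact_force: [-6.4, -1.5, 14.0]
finger_gap: 0.0386
```

Emit:
{"fn": "send_rows", "kwargs": {
  "moves": [
    [0, 0, -5, 0.0005, 0, 0, 0.02],
    [0, 0, -5, 0, 0, -0.0002, 0.02],
    [0, 0, -5, 0, 0, -0.0003, 0.02],
    [0, 0, -5, 0, 0, -0.0003, 0.02],
    [0, 0, 0, 0, 0, 0, 0.02]
  ]
}}

```text
time_s: 9.7
eef_pos: [0.4768, 0.2265, 0.1134]
tool_rot: [-0.006, 1.0, 0.0, 0.002]
contact_force: [-1.6, -2.6, 18.4]
finger_gap: 0.0382
```

Emit:
{"fn": "send_rows", "kwargs": {
  "moves": [
    [0, 0, -5, 0, 0, -0.0004, 0.02],
    [0, 0, -5, 0, 0, -0.0004, 0.02],
    [0, 0, -5, 0, 0, -0.0004, 0.02],
    [0, 0, -5, 0, 0, -0.0004, 0.02],
    [0, 0, 0, 0, 0, 0, 0.02]
  ]
}}

```text
time_s: 10.12
eef_pos: [0.4769, 0.2266, 0.1152]
tool_rot: [-0.18, 0.984, -0.0, 0.002]
contact_force: [-0.4, -1.6, 19.3]
finger_gap: 0.0382
```

Emit:
{"fn": "send_rows", "kwargs": {
  "moves": [
    [0, 0, -5, 0, 0, -0.0004, 0.02],
    [0, 0, -5, 0, 0, -0.0003, 0.02],
    [0, 0, -5, 0, 0, 0, 0.02],
    [0, 0, -3, 0, 0, 0, 0.02],
    [0, 0, 0, 0, 0, 0, 0.02]
  ]
}}

```text
time_s: 10.53
eef_pos: [0.4766, 0.2271, 0.1153]
tool_rot: [-0.331, 0.944, 0.0, 0.001]
contact_force: [0.5, 2.1, 8.5]
finger_gap: 0.0379
```

Emit:
{"fn": "send_rows", "kwargs": {
  "moves": [
    [0, 0, -4, 0, 0, 0, 0.02],
    [0, 0, -4, 0, 0, 0, 0.02],
    [0, 0, -3, 0, 0, 0.0005, 0.02],
    [0, 0, 0, 0, 0, 0.0005, 0.02],
    [0, 0, 0, 0, 0, 0, 0.02]
  ]
}}

```text
time_s: 10.95
eef_pos: [0.4756, 0.2264, 0.1131]
tool_rot: [-0.417, 0.909, 0.0, -0.0]
contact_force: [-1.0, 0.3, -1.3]
finger_gap: 0.0382
```

Force vanished, so the lugs are over the slots. Lowering the cap.

Emit:
{"fn": "send_rows", "kwargs": {
  "moves": [
    [0, 0, 0, 0, 0, 0.0015, 0.02],
    [0, 0, 0, 0, 0, 0.0015, 0.02],
    [0, 0, 0, 0, 0, 0.001, 0.02],
    [0, 0, 0, 0, 0, 0, 0.02],
    [0, 0, 0, 0, 0, 0, 0.02]
  ]
}}

```text
time_s: 11.37
eef_pos: [0.4756, 0.2264, 0.1093]
tool_rot: [-0.418, 0.909, 0.0, -0.0]
contact_force: [1.5, 1.0, -1.9]
finger_gap: 0.0383
```

Emit:
{"fn": "send_rows", "kwargs": {
  "moves": [
    [0, 0, 0, 0, 0, 0.001, 0.02],
    [0, 0, 0, 0, 0, 0.001, 0.02],
    [0, 0, 0, 0, 0, 0.0005, 0.02],
    [0, 0, 0, 0, 0, 0, 0.02],
    [0, 0, 0, 0, 0, 0, 0.02]
  ]
}}

```text
time_s: 11.78
eef_pos: [0.4756, 0.2265, 0.1069]
tool_rot: [-0.418, 0.908, -0.0, -0.0]
contact_force: [-0.7, 0.1, 0.1]
finger_gap: 0.038
```

Emit:
{"fn": "send_rows", "kwargs": {
  "moves": [
    [0, 0, 0, 0, 0, 0.0005, 0.02],
    [0, 0, 0, 0, 0, 0.0005, 0.02],
    [0, 0, 0, 0, 0, 0.0005, 0.02],
    [0, 0, 0, 0, 0, 0, 0.02],
    [0, 0, 0, 0, 0, 0, 0.02]
  ]
}}

```text
time_s: 12.2
eef_pos: [0.4758, 0.2266, 0.1066]
tool_rot: [-0.418, 0.908, -0.0, 0.001]
contact_force: [-6.6, -1.5, 18.3]
finger_gap: 0.0382
```

At the thread start: the bottom is felt at TCP z 0.1066, which puts the lower edge at about 72 mm. Now turning forward and following the thread down.

Emit:
{"fn": "send_rows", "kwargs": {
  "moves": [
    [0, 0, 4, 0, 0, -0.0006, 0.02],
    [0, 0, 5, 0, 0, 0, 0.02],
    [0, 0, 5, 0, 0, 0.0002, 0.02],
    [0, 0, 5, 0, 0, 0.0003, 0.02],
    [0, 0, 0, 0, 0, 0, 0.02]
  ]
}}

```text
time_s: 12.62
eef_pos: [0.4767, 0.2268, 0.1066]
tool_rot: [-0.26, 0.966, 0.0, 0.001]
contact_force: [-0.0, -0.7, 11.3]
finger_gap: 0.0384
```

Emit:
{"fn": "send_rows", "kwargs": {
  "moves": [
    [0, 0, 5, 0, 0, 0.0003, 0.02],
    [0, 0, 5, 0, 0, 0.0003, 0.02],
    [0, 0, 5, 0, 0, 0.0003, 0.02],
    [0, 0, 5, 0, 0, 0.0003, 0.02],
    [0, 0, 0, 0, 0, 0, 0.02]
  ]
}}

```text
time_s: 13.03
eef_pos: [0.4765, 0.2266, 0.1049]
tool_rot: [-0.088, 0.996, 0.0, 0.001]
contact_force: [-0.2, -0.0, 6.9]
finger_gap: 0.038
```

Emit:
{"fn": "send_rows", "kwargs": {
  "moves": [
    [0, 0, 5, 0, 0, 0.0004, 0.02],
    [0, 0, 5, 0, 0, 0.0004, 0.02],
    [0, 0, 5, 0, 0, 0.0004, 0.02],
    [0, 0, 5, 0, 0, 0.0004, 0.02],
    [0, 0, 0, 0, 0, 0, 0.02]
  ]
}}

```text
time_s: 13.45
eef_pos: [0.4764, 0.2266, 0.1032]
tool_rot: [0.086, 0.996, 0.0, 0.001]
contact_force: [0.2, 0.1, 5.6]
finger_gap: 0.038
```

Run:
```python
from h import *
s=manip.sense();print(s["eef_pos"],s["ft_torque"],s["contact_force"],s["joints"])
```

```text
[0.47636766 0.22660277 0.10322984] [-0.09465007  0.00136468 -0.10058196] [0.1529998  0.12841886 5.58909197] [ 2.89595929e-01  3.39366201e-01 -2.99986878e-01  9.29707313e-01
 -2.34858844e-04  4.62658303e-01]
```

Emit:
{"fn": "send_rows", "kwargs": {
  "moves": [
    [0, 0, 4, 0, 0, 0.0003, 0.02],
    [0, 0, 4, 0, 0, 0.0002, 0.02],
    [0, 0, 3, 0, 0, 0.0001, 0.02],
    [0, 0, 0, 0, 0, 0, 0.02],
    [0, 0, 0, 0, 0, 0, 0.02]
  ]
}}

```text
time_s: 13.87
eef_pos: [0.4762, 0.2264, 0.1025]
tool_rot: [0.178, 0.984, -0.0, 0.001]
contact_force: [1.3, -2.6, 5.7]
finger_gap: 0.038
```

Run:
```python
from h import *
s=manip.sense();print(s["eef_pos"],s["ft_torque"],s["contact_force"],s["joints"][5])
```

```text
[0.47618476 0.22636712 0.10247362] [-0.57390719 -0.36585543 -0.04934802] [ 1.32168336 -2.57576739  5.68454906] 0.6476078135859423
```

Emit:
{"fn": "send_rows", "kwargs": {
  "moves": [
    [0, 0, 3, 0, 0, 0, 0.02],
    [0, 0, 3, 0, 0, 0, 0.02],
    [0, 0, 0, 0, 0, 0, 0.02],
    [0, 0, 0, 0, 0, 0, 0.02],
    [0, 0, 0, 0, 0, 0, 0.02]
  ]
}}

```text
time_s: 14.28
eef_pos: [0.4762, 0.2265, 0.1025]
tool_rot: [0.229, 0.973, 0.0, 0.001]
contact_force: [3.1, -2.1, 6.8]
finger_gap: 0.038
```

Run:
```python
from h import *
s=manip.sense();print(s["eef_pos"],s["ft_torque"],s["contact_force"],s["joints"][5])
```

```text
[0.47619317 0.22646805 0.10248348] [-0.51709486 -0.30246868 -0.08402189] [ 3.14041217 -2.05990067  6.83033307] 0.7514241714896329
```

Emit:
{"fn": "send_rows", "kwargs": {
  "moves": [
    [0, 0, 3, 0, 0, 0, 0.02],
    [0, 0, 3, 0, 0, 0, 0.02],
    [0, 0, 0, 0, 0, 0, 0.02],
    [0, 0, 0, 0, 0, 0, 0.02],
    [0, 0, 0, 0, 0, 0, 0.02]
  ]
}}

```text
time_s: 14.7
eef_pos: [0.4751, 0.227, 0.1023]
tool_rot: [0.279, 0.96, 0.001, -0.001]
contact_force: [-3.8, 2.0, 8.9]
finger_gap: 0.0382
```

Run:
```python
from h import *
s=manip.sense();print(s["eef_pos"],s["ft_torque"],s["contact_force"],s["joints"][5])
```

```text
[0.47514922 0.22698408 0.10228691] [0.38370985 0.81892804 0.0238361 ] [-3.7978507   2.01806638  8.91790218] 0.8561319125502785
```

Emit:
{"fn": "send_rows", "kwargs": {
  "moves": [
    [0, 0, 0, 0, 0, 0, 0.02],
    [0, 0, 2, 0, 0, 0, 0.02],
    [0, 0, 2, 0, 0, 0, 0.02],
    [0, 0, 2, 0, 0, 0, 0.02],
    [0, 0, 2, 0, 0, 0, 0.02]
  ]
}}

```text
time_s: 15.12
eef_pos: [0.4744, 0.228, 0.1023]
tool_rot: [0.346, 0.938, 0.001, -0.002]
contact_force: [-8.1, 10.3, 11.4]
finger_gap: 0.0385
```

Run:
```python
from h import *
s=manip.sense();print(s["eef_pos"],s["ft_torque"],s["contact_force"],s["joints"][5], s["joint_efforts"][5])
im=read_camera("wrist")[:,:,::-1];cv2.imwrite("pics/p.png",im)
```

```text
[0.47438153 0.22798394 0.10234166] [2.32640372 1.6878301  1.15566535] [-8.13162129 10.27294174 11.42043247] 0.9965861365756867 0.0019809039076790214
```

View pics/p.png

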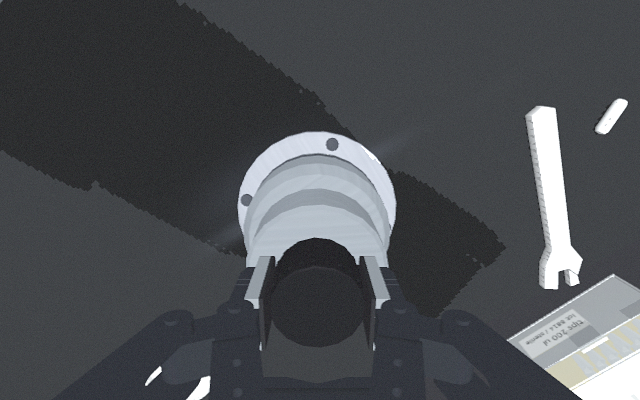

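The torque rose to 1.16 N·m against forward turning, so the cap has met the posts with its edge at about 67.5 mm. I'll ease the grip and open.

Emit:
{"fn": "send_rows", "kwargs": {
  "moves": [
    [0, 0, 0, 0, 0, 0, 0.02],
    [0, 0, 0, 0, 0, 0, 0.02],
    [0, 0, 0, 0, 0, 0, 0.045],
    [0, 0, 0, 0, 0, 0, 0.06],
    [0, 0, 0, 0, 0, 0, 0.08]
  ],
  "newtons": 20
}}

```text
time_s: 15.58
eef_pos: [0.4755, 0.2265, 0.102]
tool_rot: [0.346, 0.938, -0.0, -0.0]
contact_force: [-0.4, 0.1, -0.3]
finger_gap: 0.0675
```

Run:
```python
from h import *
s=manip.sense();print(s["eef_pos"],s["ft_torque"],s["contact_force"],s["joints"][5],s["finger_gap"])
```

```text
[0.47554335 0.22646787 0.10195026] [-0.02108065  0.01683512  0.07668733] [-0.41183271  0.11039798 -0.29094054] 0.9968804452354629 0.06749598527027449
```

Released. I'll check the stop with a re-centred second grip before leaving.

Emit:
{"fn": "send_rows", "kwargs": {
  "moves": [
    [0, 0, 0, 0, 0, -0.002, 0.06],
    [0, 0, 0, 0, 0, 0, 0.04],
    [0, 0, 0, 0, 0, 0, 0.02],
    [0, 0, 0, 0, 0, 0, 0.02],
    [0, 0, 0, 0, 0, 0, 0.02]
  ],
  "newtons": 60
}}

```text
time_s: 16.0
eef_pos: [0.4758, 0.2264, 0.1044]
tool_rot: [0.347, 0.938, 0.0, 0.0]
contact_force: [-1.8, -0.8, 6.1]
finger_gap: 0.0383
```

Run:
```python
from h import *
s=manip.sense();print(s["eef_pos"],s["ft_torque"],s["contact_force"],s["joints"][5],s["finger_gap"])
```

```text
[0.47583244 0.22642572 0.1044303 ] [-0.18417363  0.27844171  0.01005011] [-1.84729793 -0.7826235   6.08740986] 0.9977806681903619 0.03831211132823459
```

Emit:
{"fn": "send_rows", "kwargs": {
  "moves": [
    [0, 0, 0, 0, 0, 0, 0.02],
    [0, 0, 1, 0, 0, 0, 0.02],
    [0, 0, 1.5, 0, 0, 0, 0.02],
    [0, 0, 1.5, 0, 0, 0, 0.02],
    [0, 0, 0, 0, 0, 0, 0.02]
  ]
}}

```text
time_s: 16.42
eef_pos: [0.4761, 0.2264, 0.1044]
tool_rot: [0.38, 0.925, 0.0, 0.001]
contact_force: [0.9, -2.5, 4.9]
finger_gap: 0.0383
```

Run:
```python
from h import *
s=manip.sense();print(s["eef_pos"],s["ft_torque"],s["contact_force"],s["joints"][5],s["finger_gap"])
```

```text
[0.47613698 0.22635276 0.10441657] [-0.51012312 -0.34685078  0.4868266 ] [ 0.86387546 -2.46878901  4.94724211] 1.0683525773164575 0.038287542014106175
```

Emit:
{"fn": "send_rows", "kwargs": {
  "moves": [
    [0, 0, 1.5, 0, 0, 0, 0.02],
    [0, 0, 1.5, 0, 0, 0, 0.02],
    [0, 0, 1.5, 0, 0, 0, 0.02],
    [0, 0, 1.5, 0, 0, 0, 0.02],
    [0, 0, 0, 0, 0, 0, 0.02]
  ]
}}

```text
time_s: 16.83
eef_pos: [0.4761, 0.2263, 0.1044]
tool_rot: [0.427, 0.904, 0.0, 0.001]
contact_force: [2.7, -3.7, 4.9]
finger_gap: 0.0382
```

Run:
```python
from h import *
s=manip.sense();print(s["eef_pos"],s["ft_torque"],s["contact_force"],s["joints"][5],s["finger_gap"])
```

```text
[0.47614412 0.22627498 0.10437993] [-0.72293906 -0.41059178  0.73033807] [ 2.70664312 -3.68162044  4.9064634 ] 1.1723289958302212 0.038152535011877
```

A steady 0.7 N·m resistance against about 0.1 when it turned freely, and no sinking: the cap is at the stop. Opening and retreating.

Emit:
{"fn": "send_rows", "kwargs": {
  "moves": [
    [0, 0, 0, 0, 0, 0, 0.02],
    [0, 0, 0, 0, 0, 0, 0.045],
    [0, 0, 0, 0, 0, 0, 0.07],
    [0, 0, 0, 0, 0, 0, 0.085],
    [0, 0, 0, 0, 0, 0, 0.085]
  ],
  "newtons": 20
}}

```text
time_s: 17.25
eef_pos: [0.4754, 0.2265, 0.1039]
tool_rot: [0.427, 0.904, -0.0, -0.0]
contact_force: [0.5, -0.3, 0.2]
finger_gap: 0.0791
```

Emit:
{"fn": "send_rows", "kwargs": {
  "moves": [
    [0, 0, 0, 0, 0, -0.01, 0.085],
    [0, 0, 0, 0, 0, -0.02, 0.085],
    [0, 0, 0, 0, 0, -0.03, 0.085],
    [0, 0, 0, 0, 0, -0.03, 0.085],
    [0, 0, 0, 0, 0, -0.03, 0.085]
  ]
}}

```text
time_s: 17.67
eef_pos: [0.4752, 0.2264, 0.2254]
tool_rot: [0.427, 0.904, -0.0, -0.0]
contact_force: [-0.2, 0.8, -0.3]
finger_gap: 0.0847
```

Emit:
{"fn": "send_rows", "kwargs": {
  "moves": [
    [0, 0, 0, 0, 0, 0, 0.085],
    [0, 0, 0, 0, 0, 0, 0.085],
    [0, 0, 0, 0, 0, 0, 0.085],
    [0, 0, 0, 0, 0, 0, 0.085],
    [0, 0, 0, 0, 0, 0, 0.085]
  ]
}}

```text
time_s: 18.08
eef_pos: [0.4751, 0.2263, 0.223]
tool_rot: [0.427, 0.904, -0.001, -0.001]
contact_force: [0.6, 0.8, -0.6]
finger_gap: 0.085
```

Run:
```python
from ov import *
from fit import edge,circ
s=manip.sense();print(s["time_s"],s["eef_pos"],s["contact_force"])
C=cam("wrist",s);im=read_camera("wrist")[:,:,::-1].copy();cv2.imwrite("pics/q.png",im)
X=(.475,.2265)
for zl in (.068,.072): print(zl,proj("wrist",[*X,zl+.058],C))
a=ov(im,"wrist",C,X,(230,90,410,270),2.1,[(.068+.03,.035),(.068,.035),(.126,.02),(.01,.058)],"pics/q1.png")
b=[]
for c,box in (("scene",(165,130,265,235)),("side",(220,110,320,215))):
    i=read_camera(c)[:,:,::-1].copy();cv2.imwrite(f"pics/fin_{c}.png",i)
    b.append(cv2.resize(ov(i,c,cam(c),X,box,3.7,[(.068+.03,.035),(.068,.035),(.126,.02),(.0,.058)],"pics/q2.png"),(395,415)))
cv2.imwrite("pics/q2.png",np.hstack(b))
```

```text
18.0833 [0.47514368 0.22631901 0.22301558] [ 0.61177642  0.82314034 -0.55861277]
0.068 [318.079251   208.33726922]
0.072 [318.09137765 210.0754784 ]
```

View pics/q2.png

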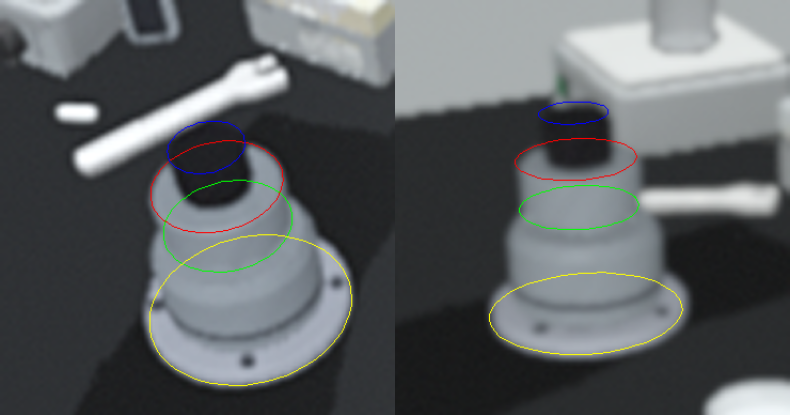

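View pics/q.png

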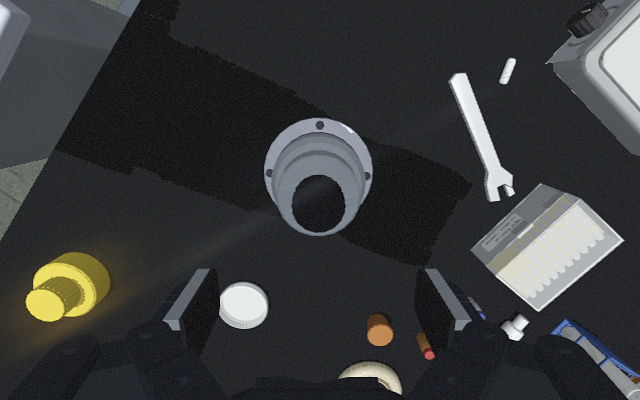

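View pics/fin_scene.png

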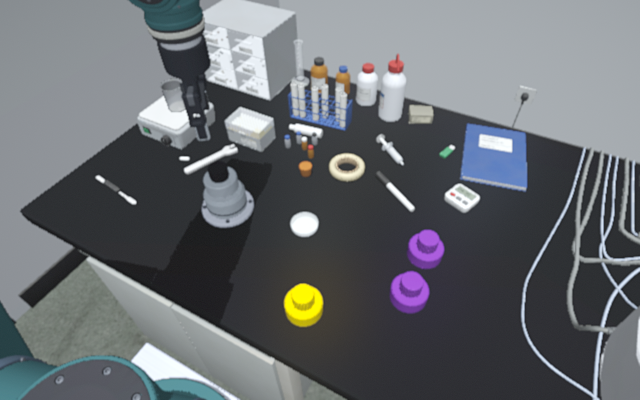

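The cap sits upright and centred, and the 68 mm "home" overlay matches in both fixed views. Everything else is where it started. Handing in.

```bash
python3 -c "
from workcell import manip
print(manip.sense()['time_s']);print(manip.close_job())"
```

```text
18.2333
the job is handed in; nothing more can be done
None
```

I closed the jar with its steel cap and handed the job in at 18.2 s; the hand-in reports no verdict.

- **Thread start:** I set the cap on the neck and turned it backward about 69°. It climbed the ribs, the force vanished, and it went down to about 72 mm.
- **Home:** I turned it forward until it stopped. The gripper turned about 90°, more than the expected 75°; I put that down to slip and give in the grip. A second grip and another 10° forward met a steady 0.7 N·m (about 0.1 N·m when turning freely) and the cap did not sink.
- **Final checks:** From the gripper height, the cap's lower edge is at about 68 mm. The side and scene pictures show it upright and centred, matching an overlay drawn for 68 mm. The other things look unmoved, and the open gripper is well clear above.
- **Disagreements:** The cameras differed by 2–4 mm on the jar and cap positions, so I relied on the wrist camera for both. One picture of the held cap suggested up to 2° of tilt; it caused no trouble.
- **Highest force:** The wrist force reading peaked at 54 N as the fingers closed on the cap. I took this to be the fingertips pressing on the cap's top.

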